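# Fit a sampler latch arm on its pivot and hold it against the sprung stop

### The job

The sampler deck of the genetic analyser is out for service: hang the blue latch arm by its eye on the brass pivot post, keeping its bar clear of the black sprung pad until the eye is all the way down flat on the deck. Then swing the bar against the pad and press it in until the orange pointer stands in the green band, never to the end of the pad's travel. Finish while still holding it there, pressed steadily, so that the technician can screw it down, and leave the well plate, the reagent jar and the screwdriver where they are.

Things in the scene. Friction and masses are not known exactly. Their poses are not given: they have to be found in the camera images.
- latch: Loose latch arm, 0.16 kg (+-30 %), right side up on the bench left or right of the deck. Origin: underside, on its centre line. Blue bar 14 mm wide (y), 30 mm tall, x = -45 to 50 mm. Eye at x = -60: aluminium ring, 34 mm outer, 16 mm inner diameter, 16 mm tall, open through. Flat screw ear, 22 wide, 6 thick, to x = 78. Undersides level. Mirror-symmetric in y. Grip across the bar from above.
- latch_eye (a point): Centre of the latch arm's eye, at the level of the arm's underside; axes as the arm's (x runs from the eye along the bar).
- deck: Grey service deck, fixed, plate 170 (x) by 220 (y) by 12 mm; origin at centre of underside; x points roughly away from the robot. Brass post at x 0, y -80 mm; at y 15 mm the black sprung pad and, behind it (x 29 to 76, y -7 to 37, top 40 mm over the bench), a white housing with the green band. Arm in place: bar along the deck's y, from the post to +y, on the pad's -x side.
- post_foot (a point): Centre of the foot of the brass pivot post, on the deck's top face; axes as the deck's. The post is 10 mm in diameter and 32 mm tall, upright, tapering to 5 mm over its uppermost 8 mm.
- pad_face (a point): Centre of the pad's front face, moving with the pad; 14 mm over the deck's top. It looks to the deck's -x; 20 mm wide, 26 tall, top edge 27 over the deck. Pad out: at x -2, y 15 mm in the deck frame, so a bar straight along the deck's y would overlap it by 9 mm: lower the eye with the bar swung 0.4 to 0.8 rad towards the deck's -x. It meets the bar 95 mm from the eye.
- pad (a joint): How far the sprung pad is pressed in (m), along the deck's +x: 0 = out, 0.018 = end of travel. The spring gives 2 N at the start plus 0.8 N per mm and pushes pad and bar back when not held. An orange pointer on the pad stands in the green band from 0.005 (6 N) to 0.013 (12.4 N), in its middle at 0.009 (9.2 N).
- wellplate: White sample plate with blue wells, 127 by 85 mm, 15 mm tall, origin at the centre of its underside. Lies on the other side of the deck from the latch arm. Leave it alone.
- reagent: Small reagent jar with a blue cap, 56 mm in diameter, 80 mm tall, origin at the centre of its underside. Leave it alone.
- driver: The technician's screwdriver with a red handle, about 200 mm long, under 40 mm tall, lying on the bench beyond the deck. Leave it alone.
Things that resemble listed ones, but are neither listed nor needed, are in the scene too. Several things look just like the latch: the one meant starts farthest to the robot's right.

How it is judged (in metres and radians):
On the way, in this order (a step that is already met when the one before it is completed fails the run):
1. the eye is on the post, fully down on the deck, the pad not yet pressed (horizontal distance between latch_eye and post_foot below 0.006 m and z of latch_eye in the frame of post_foot below 0.003 m and angle between latch's own z axis and vertical below 0.1 rad and value of joint pad below 0.003 m), for 0.2 s.
2. the bar presses the pad, pointer in the green band, for a second (value of joint pad between 0.005 and 0.013 m and contact force between latch and pad above 4 N), for 1 s.
At the end, for the whole second after the job is handed in: The robot still holds the bar against the pad with 4.5 to 15 N, pad 5 to 13 mm in (green band); the eye is round the post (within 6 mm) and down on the deck (within 3 mm); the arm is upright within 0.1 rad, along the deck's y within 0.15 rad, and still (value of joint pad between 0.005 and 0.013 m and contact force between latch and pad between 4.5 and 15 N and horizontal distance between latch_eye and post_foot below 0.006 m and z of latch_eye in the frame of post_foot below 0.003 m and angle between latch's own z axis and vertical below 0.1 rad and angle between the x axis of latch and the y axis of deck, either way round below 0.15 rad and linear speed of latch below 0.02 m/s and contact force between any of the fingers, the arm and latch above 2 N); the arm keeps its last pose, push and grip.
It fails at once if the pad is driven to the end of its travel (value of joint pad above 0.0172 m).
It fails at once if the well plate is moved by more than 30 mm (distance of wellplate from where it was at the start of the episode above 0.03 m).
It fails at once if the reagent jar is moved by more than 30 mm (distance of reagent from where it was at the start of the episode above 0.03 m).
It fails at once if the screwdriver is moved by more than 30 mm (distance of driver from where it was at the start of the episode above 0.03 m).
It also fails if it takes over 70 s, if anything falls off the work surface, if the arm or the gripper's body presses on something with over 40 N, if the wrist force passes 120 N, or if a joint passes its speed limit or range.

### The arm

A 6-joint arm with a two-finger parallel gripper is mounted at the origin on the work surface. World frame = base frame: x ahead of the robot, y to its left, z up, the work surface at z = 0. Lengths are in m, angles in degrees, forces in N, time in s.
With the tool pointing down it reaches from about 0.3 to 0.75 m from the base axis. Payload 8.5 kg.
Tool frame: the origin (TCP) lies at the very end of the fingers, on their centre line; the grasp point (between the pads) lies 19 mm behind it (env.tcp_to_grasp is the distance from the TCP to the grasp point, in m); z points along the fingers, y is the line along which they close (so a half turn about z gives the same grasp; the last joint's range is limited). The gripper opens to 85 mm and grips with 20 to 120 N. Pads are 22 mm wide; open, the fingers measure 114 mm over their backs; the gripper's body (76 mm by 85 mm) begins 54 mm behind the grasp point. The pads swing forward as they close: fully open they stand 13 mm farther back than shut.
Start: joints at [-82.237, 21.807, 74.336, -0, 83.858, -12.336], TCP at [0.189, -0.516, 0.231] pointing down, gripper open.
Joint ranges: [-178.18, 178.18], [-50.72, 133.34], [12.68, 142.11], [-81.47, 261.47], [9.98, 163.14], [-165.26, 165.26]. Speed limits (degrees/s): [136.94, 136.94, 180, 180, 180, 180].

### API

Orientations are given as a 3x3 rotation matrix whose columns are the frame's x, y, z axes.
In Python, from rig import status, get_image, env gives the robot as it stands.
- The arm moves only by the shell command python3 -m handwheel 'ROWS' [FORCE]. ROWS is text: rows parted by semicolons, each of 7 numbers parted by spaces: the shift along the world's x, y, z in cm, then the turn, a rotation vector about the world's x, y, z in degrees, then the opening, from 0 (shut) to 1 (fully open). In form: dx dy dz wx wy wz gripper; .... A call has 1 to 8 rows; each row is the pose to reach, as a shift and turn from the pose commanded when the call began; what a row does not reach only later rows make up. A row lasts 1/12 s, in which the tool goes at most 41.7 mm and 7.16 degrees, less where a joint would pass 70% of its speed; a pose out of reach is approached as far as the arm can. A call with a gripper value outside its range is refused whole. The fingers move at their own pace and stop on an object; FORCE is the grip in N (left out, the last holds). Time passes only in rows, so rows that repeat a pose let the fingers close. It gives the time, the measured TCP pose, the force, the opening and the grip force at its end, in the units of the state.
- status.observe(): the state, without advancing time (a new reading comes with each control period).
- get_image(name): name is "side" or "top" or "wrist"; returns a dict with "color" (384x512x3 uint8, red, green, blue), "vertical_fov" (degrees; the focal length in pixels is half the picture's height over the tangent of half this angle, whatever the lens; pixels are square), "cx", "cy" (the principal point, pixels), "k1" (the pictures are not rectified: a ray, as slopes to the right and down, at radius r is drawn at 1 + k1 r^2 times it, then the intrinsics apply), "xyz" and "orientation" of the camera in the world. Camera axes: x right, y down, z forward; pixel columns grow to the right and rows downward; lengths in m; the calibration is good to about 2 mm. A picture is of the moment at which its call begins. There is no depth.
- env.close_job(): hands the job in; it is judged then, once.
The state is a dict: "time_s": time; "q": joint angles; "qvel": joint speeds; "joint_efforts": joint torques, N m; "position": TCP position; "tool_rot": TCP orientation; "ft_force": force on the tool from outside, world axes, zero at the start; "wrist_torque": the same for the moment, N m; "grip_width": finger opening in m; "gripper_force": force on a finger pad.
Only numpy, scipy, OpenCV 4.12 (cv2) and the standard library are available. Lean on these libraries where they do the work, as an engineer would, in place of code of your own. Each camera call takes 0.05 s, during which the arm holds its last target. There are 200 camera calls.

## Working session

There is one attempt and no reset: what is moved stays moved. The work goes in short steps, Python scripts to look and compute and a shell command to move; the robot and the scene stay as the last step left them, time stands still between calls to the robot, and variables do not carry over. Pictures are saved under pics/ and viewed, at most 12 in all, crops included, and the job is handed in when it is done.

```bash
ls; mkdir -p pics; cat > h.py <<'E'
import numpy as np, cv2
from rig import status, get_image, env
def K(im):
    h,w=im["color"].shape[:2]; f=h/2/np.tan(np.radians(im["vertical_fov"])/2)
    return np.array([[f,0,im["cx"]],[0,f,im["cy"]],[0,0,1.]])
def rays(im,px):
    d=np.array([im["k1"],0,0,0,0.]); u=cv2.undistortPoints(np.array(px,float).reshape(-1,1,2),K(im),d).reshape(-1,2)
    return np.c_[u,np.ones(len(u))]@np.array(im["orientation"]).T
def onplane(im,px,z):
    r=rays(im,px); o=np.array(im["xyz"]); return o+r*((z-o[2])/r[:,2])[:,None]
def proj(im,P):
    R=np.array(im["orientation"]); c=(np.atleast_2d(P)-np.array(im["xyz"]))@R
    return cv2.projectPoints(c,np.zeros(3),np.zeros(3),K(im),np.array([im["k1"],0,0,0,0.]))[0].reshape(-1,2)
def save(im,n,box=None,s=1):
    a=im["color"][:,:,::-1]
    if box: a=a[box[1]:box[3],box[0]:box[2]]
    cv2.imwrite("pics/"+n,cv2.resize(a,None,fx=s,fy=s,interpolation=cv2.INTER_CUBIC))
E
python3 - <<'E'
from h import *
import pickle
d={n:get_image(n) for n in("top","side","wrist")}
pickle.dump(d,open("d0.pkl","wb"))
for n,i in d.items(): print(n,np.round(i["xyz"],3),np.round(i["orientation"],2).tolist(),i["vertical_fov"],i["k1"])
save(d["top"],"top0.png",s=1.56); save(d["side"],"side0.png",s=1.5)
E
```

```text
pics
top [0.341 0.129 1.573] [[-0.02, -0.99, 0.14], [-1.0, 0.02, 0.01], [-0.02, -0.14, -0.99]] 44.06808867193105 0.02118564347130136
side [0.259 0.999 0.65 ] [[-0.95, -0.15, 0.27], [-0.31, 0.53, -0.79], [-0.02, -0.83, -0.55]] 55.299860151949204 -0.04198317227521218
wrist [ 0.256 -0.492  0.373] [[0.34, -0.9, -0.26], [-0.94, -0.33, -0.09], [-0.0, 0.28, -0.96]] 62.74746538509232 -0.04439788418921499
```

View pics/top0.png

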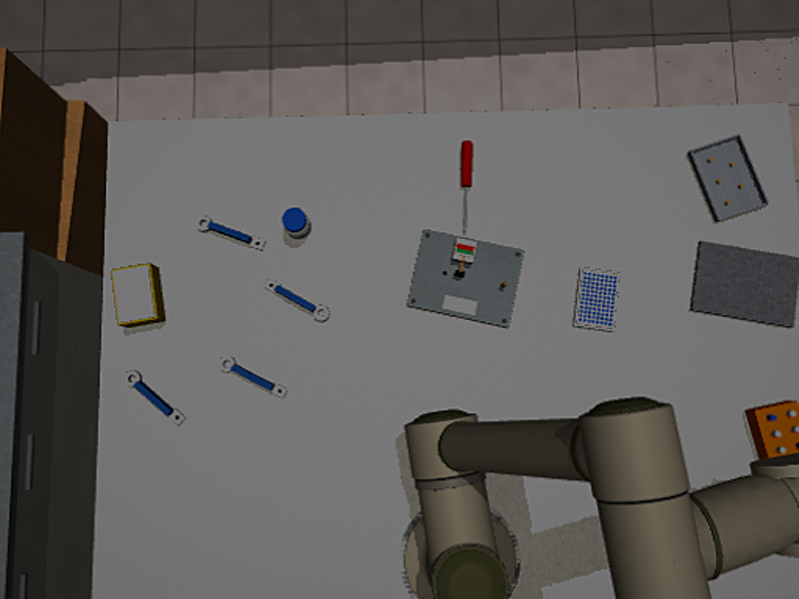

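View pics/side0.png

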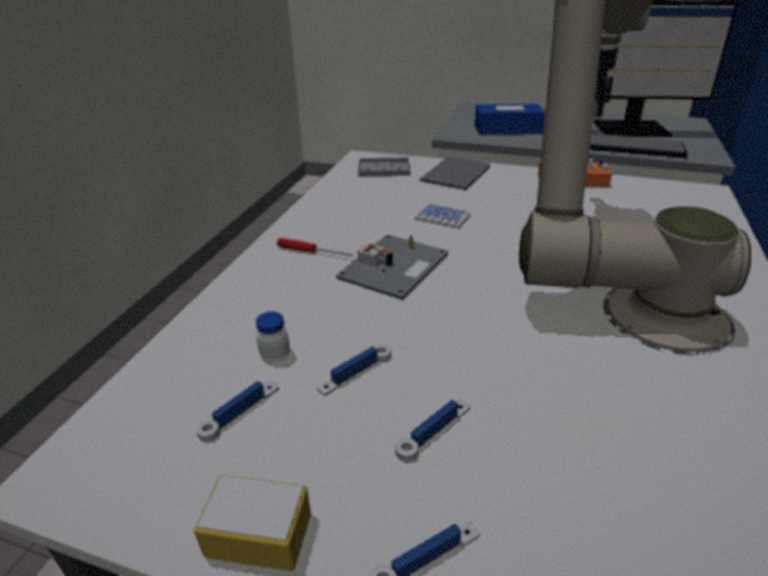

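The top view shows four latches. The rightmost (bar at about (297,299), eye at (321,312) in the scaled picture) is the one meant. The deck is at (465,278) with its post at (503,286), and the well plate, jar and driver are clear of it. The side view agrees.

```bash
python3 - <<'E'
from h import *
import pickle
d=pickle.load(open("d0.pkl","rb")); im=d["top"]; c=im["color"]
hsv=cv2.cvtColor(c,cv2.COLOR_RGB2HSV)
m=cv2.inRange(hsv,(100,120,40),(130,255,255))
n,l,s,cen=cv2.connectedComponentsWithStats(m)
for i in range(1,n):
    if s[i,4]>40:
        pts=np.argwhere(l==i)[:,::-1]; w=onplane(im,pts,0.03)[:,:2]; mu=w.mean(0); u,sv,vt=np.linalg.svd(w-mu,full_matrices=False)
        print(cen[i].round(),s[i,4],mu.round(4),"ang",np.degrees(np.arctan2(vt[0,1],vt[0,0])).round(1),"ext",np.ptp((w-mu)@vt.T,axis=0).round(3))
k=1.5625
for n,p,z in[("eye",(321,312),.016),("ear",(270,284),.006),("post",(504,283),.044),("foot",(502,290),.012),("pad",(459,273),.04),
 ("cTL",(428,230),.012),("cTR",(524,247),.012),("cBR",(510,327),.012),("cBL",(408,306),.012),("jar",(294,217),.08),("plate",(597,299),.015)]:
    print(n,onplane(im,[np.array(p)/k],z)[0].round(4))
st=status.observe(); print(st["position"],np.round(st["tool_rot"],3).tolist(),st["ft_force"],st["grip_width"])
E
```

```text
[188. 140.] 176 [0.7085 0.3294] ang -168.6 ext [0.05  0.048]
[146. 148.] 107 [0.6846 0.4686] ang -111.7 ext [0.094 0.013]
[189. 191.] 116 [0.5375 0.3271] ang -121.1 ext [0.094 0.013]
[161. 241.] 122 [0.3752 0.4181] ang -117.9 ext [0.092 0.014]
[ 97. 255.] 121 [0.3358 0.6236] ang -130.9 ext [0.094 0.013]
eye [0.509  0.2745 0.016 ]
ear [0.5726 0.3842 0.006 ]
post [ 0.5587 -0.1093  0.044 ]
foot [ 0.5484 -0.1094  0.012 ]
pad [ 0.5824 -0.0172  0.04  ]
cTL [0.6816 0.0434 0.012 ]
cTR [ 0.6399 -0.1601  0.012 ]
cBR [ 0.4695 -0.1229  0.012 ]
cBL [0.5184 0.0903 0.012 ]
jar [0.7004 0.3227 0.08  ]
plate [ 0.5247 -0.307   0.015 ]
[ 0.18897627 -0.5162774   0.23087114] [[0.939, 0.344, -0.0], [0.344, -0.939, 0.001], [0.0, -0.001, -1.0]] [-0.28332831  0.78932294 -0.13675452] 0.08535171876848176
```

```bash
python3 -m handwheel '4 4 1 0 0 5 1;7 8 2 0 0 10 1;10 11 2 0 0 15 1;13 14 3 0 0 20 1;15 17 4 0 0 24 1;17 20 4 0 0 28 1;19 22 4 0 0 32 1;20 23 4 0 0 34 1'; python3 -m handwheel '3 3 0 0 0 2 1;6 6 0 0 0 4 1;9 9 0 0 0 5 1;12 13 0 0 0 5 1;14 16 0 0 0 5 1;16 19 0 0 0 5 1;16 19 0 0 0 5 1;16 19 0 0 0 5 1'
python3 - <<'E'
from h import *
import pickle
im=get_image("wrist"); pickle.dump(im,open("w1.pkl","wb")); save(im,"w1.png",s=1.56)
print(im["xyz"],status.observe()["position"])
E
```

```text
time_s: 0.82
position: [0.391, -0.2829, 0.2719]
tool_rot: [[0.581, 0.814, 0.001], [0.814, -0.581, 0.0], [0.001, 0.001, -1.0]]
ft_force: [-0.2, -0.3, 0.8]
grip_width: 0.0852
gripper_force: 0.0
time_s: 1.48
position: [0.5495, -0.0947, 0.2707]
tool_rot: [[0.51, 0.86, -0.001], [0.86, -0.51, 0.0], [-0.0, -0.001, -1.0]]
ft_force: [0.0, -0.6, -0.4]
grip_width: 0.0854
gripper_force: 0.0
[ 0.58669807 -0.03423801  0.41263355] [ 0.54896684 -0.09608439  0.27089212]
```

View pics/w1.png

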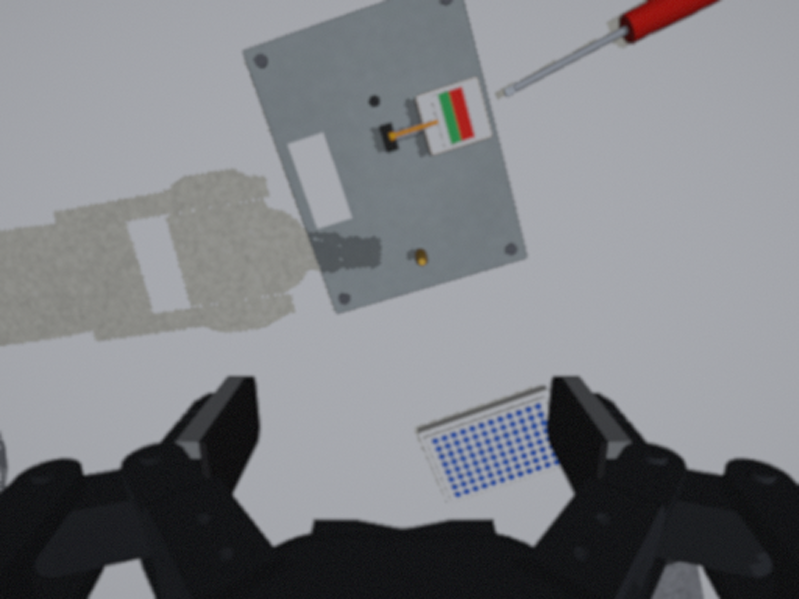

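The wrist view shows the deck: the brass post at about (421,257), pad at (389,137), and corners at (338,313), (526,258) and (244,50).

```bash
python3 - <<'E'
from h import *
import pickle
im=pickle.load(open("w1.pkl","rb")); k=1.5625
c=onplane(im,np.array([(337,314),(527,258),(244,50)])/k,.012)[:,:2]
print(c.round(4),np.linalg.norm(c[1]-c[0]),np.linalg.norm(c[2]-c[0]))
dx=c[1]-c[0]; dy=c[2]-c[0]; a1=np.arctan2(dx[1],dx[0]); a2=np.arctan2(dy[1],dy[0])-np.pi/2; print(np.degrees([a1,a2]))
a=(a1*170+a2*220)/390; X=np.array([np.cos(a),np.sin(a)]);Y=np.array([-X[1],X[0]])
cen=c[0]+.085*X+.110*Y; print("centre",cen,"post from deck",cen-.08*Y)
hsv=cv2.cvtColor(im["color"],cv2.COLOR_RGB2HSV)
m=cv2.inRange(hsv,(12,110,50),(30,255,255)); n,l,s,ce=cv2.connectedComponentsWithStats(m)
for i in range(1,n):
    if s[i,4]>8: print(s[i],ce[i], onplane(im,[ce[i]],.03)[0])
p=cen-.08*Y; print(proj(im,[[*p,.012],[*p,.044],[*p,.028]]))
t=cen+-.002*X+.015*Y; print("pad",t,proj(im,[[*t,.039]])*k)
E
```

```text
[[ 0.4701 -0.1178]
 [ 0.6324 -0.1572]
 [ 0.5225  0.0935]] 0.16700504510837938 0.21774928409368777
[-13.64521763 -13.91816498]
centre [ 0.57886186 -0.03128432] post from deck [ 0.55978028 -0.10897534]
[248  78  32  13 102] [260.52941176  83.71568627] [ 0.59733174 -0.02045582  0.03      ]
[267 161   6   9  45] [269.55555556 164.95555556] [ 0.55811591 -0.10871624  0.03      ]
[[270.30834976 161.66720827]
 [271.25892186 166.80719629]
 [270.76496906 164.13598002]]
pad [ 0.58049738 -0.01624022] [[384.24048337 137.38043685]]
```

```bash
python3 -m handwheel '0 4 0 0 0 0 1;0 8 0 0 0 0 1;0 12 0 0 0 0 1;0 16 0 0 0 0 1;0 20 0 0 0 0 1;0 24 0 0 0 0 1;0 28 0 0 0 0 1;0 32 0 0 0 0 1'; python3 -m handwheel '-1 4 -1 0 0 0 1;-1.5 8 -3 0 0 0 1;-1.5 9.5 -6 0 0 0 1;-1.5 9.5 -8 0 0 0 1;-1.5 9.5 -8 0 0 0 1;-1.5 9.5 -8 0 0 0 1'
python3 - <<'E'
from h import *
import pickle
im=get_image("wrist"); pickle.dump(im,open("w2.pkl","wb")); save(im,"w2.png",s=1.56)
print(im["xyz"],status.observe()["position"])
c=im["color"]; hsv=cv2.cvtColor(c,cv2.COLOR_RGB2HSV)
m=cv2.inRange(hsv,(100,120,40),(130,255,255)); n,l,s,ce=cv2.connectedComponentsWithStats(m)
for i in range(1,n):
    if s[i,4]>300:
        pts=np.argwhere(l==i)[:,::-1]; w=onplane(im,pts,0.03)[:,:2]; mu=w.mean(0); u,sv,vt=np.linalg.svd(w-mu,full_matrices=False)
        print(s[i],mu.round(4),"ang",np.degrees(np.arctan2(vt[0,1],vt[0,0])).round(1),"ext",np.ptp((w-mu)@vt.T,axis=0).round(3))
E
```

```text
time_s: 2.2
position: [0.5489, 0.2236, 0.2715]
tool_rot: [[0.516, 0.857, 0.0], [0.857, -0.516, -0.0], [-0.0, 0.0, -1.0]]
ft_force: [0.7, 0.4, 0.1]
grip_width: 0.0852
gripper_force: 0.0
time_s: 2.7
position: [0.5344, 0.3171, 0.1912]
tool_rot: [[0.515, 0.857, -0.001], [0.857, -0.515, -0.001], [-0.001, -0.001, -1.0]]
ft_force: [-0.3, -0.4, 0.7]
grip_width: 0.0854
gripper_force: 0.0
[0.5719332  0.37750745 0.33302828] [0.53497611 0.31713325 0.19265806]
[ 395   41   68   65 3447] [0.7185 0.3172] ang 158.1 ext [0.063 0.057]
[ 248  110   14   94 1150] [0.5406 0.3333] ang -120.6 ext [0.092 0.012]
[  53  118   42   92 2254] [0.3841 0.4203] ang -118.9 ext [0.092 0.027]
```

View pics/w2.png

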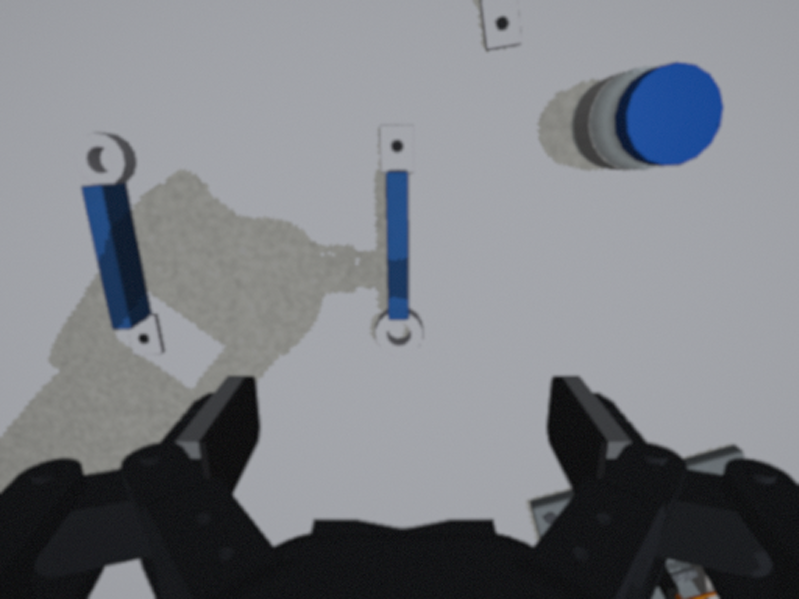

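The target latch stands upright in this view: ear at (397,146), eye at (398,332), already parallel to the tool's x. The descent path is clear.

```bash
python3 -m handwheel '0.4 1.4 -3 0 0 0 1;0.4 1.4 -6 0 0 0 1;0.4 1.4 -9 0 0 0 1;0.4 1.4 -12 0 0 0 1;0.4 1.4 -15 0 0 0 1;0.4 1.4 -17 0 0 0 1;0.4 1.4 -18.4 0 0 0 1;0.4 1.4 -18.4 0 0 0 1'; python3 -m handwheel '0 0 0 0 0 0 0;0 0 0 0 0 0 0;0 0 0 0 0 0 0;0 0 0 0 0 0 0;0 0 0 0 0 0 0;0 0 0 0 0 0 0;0 0 0 0 0 0 0;0 0 0 0 0 0 0' 90
python3 -m handwheel '0 0 0 0 0 0 0;0 0 0 0 0 0 0;0 0 1 0 0 0 0;0 0 3 0 0 0 0;0 0 5 0 0 0 0;0 0 8 0 0 0 0;0 0 8 0 0 0 0;0 0 8 0 0 0 0'
python3 - <<'E'
from h import *
import pickle
im=get_image("wrist"); pickle.dump(im,open("w3.pkl","wb")); save(im,"w3.png",s=1.56)
st=status.observe();print(im["xyz"],st["position"],st["tool_rot"])
E
```

```text
time_s: 3.42
position: [0.5384, 0.331, 0.0064]
tool_rot: [[0.515, 0.857, -0.002], [0.857, -0.515, -0.001], [-0.002, -0.001, -1.0]]
ft_force: [-0.3, -0.1, -0.0]
grip_width: 0.0854
gripper_force: 0.0
time_s: 4.08
position: [0.5383, 0.3327, 0.0082]
tool_rot: [[0.513, 0.858, 0.001], [0.858, -0.513, 0.0], [0.001, 0.001, -1.0]]
ft_force: [-1.3, -0.3, 6.8]
grip_width: 0.0123
gripper_force: 89.1
time_s: 4.75
position: [0.5385, 0.3328, 0.0891]
tool_rot: [[0.513, 0.858, 0.003], [0.858, -0.513, 0.001], [0.003, 0.002, -1.0]]
ft_force: [-0.2, -0.8, -3.7]
grip_width: 0.0121
gripper_force: 88.1
[0.57530893 0.39305255 0.23113244] [0.53772629 0.3324563  0.08742764] [[ 5.13485438e-01  8.58098305e-01 -6.05113265e-05]
 [ 8.58098306e-01 -5.13485440e-01 -9.89472895e-06]
 [-3.95623352e-05 -4.68438676e-05 -9.99999998e-01]]
```

View pics/w3.png

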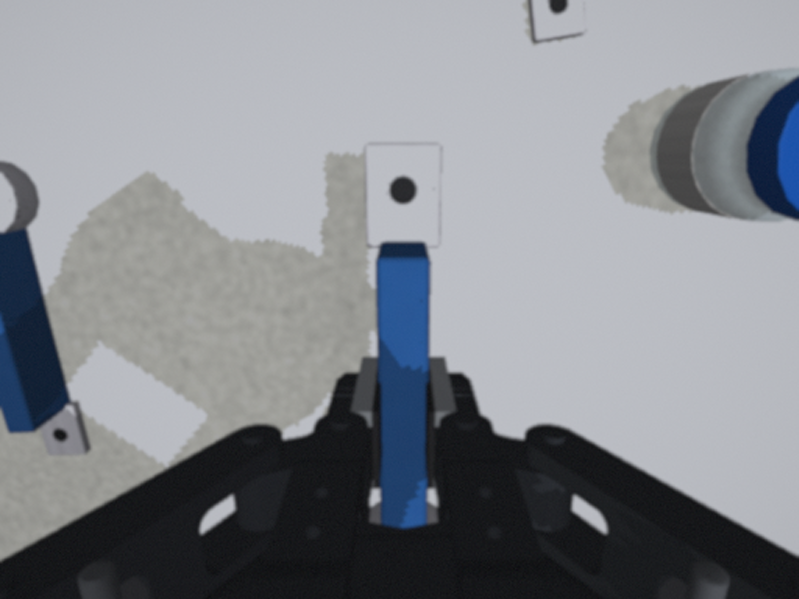

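The bar is gripped square, with the ear end edge at row 143 and the bar's front top edge at row 258. The eye is mostly hidden under the gripper.

```bash
python3 - <<'E'
from h import *
import pickle
im=pickle.load(open("w3.pkl","rb")); k=1.5625
tcp=np.array([.5384,.3327,.0882]); a=np.arctan2(.858,.513); X=np.array([np.cos(a),np.sin(a)]);Y=np.array([-X[1],X[0]])
u=tcp[2]-.0082
g=cv2.cvtColor(im["color"],cv2.COLOR_RGB2GRAY).astype(int)
print("col258 rows85-100",g[85:100,258],"ear end",) 
print("bar rows 150-172",im["color"][150:174,258].tolist())
for n,p,z,x in[("earL",(366,143),.006,.078),("earR",(441,143),.006,.078),("barL",(378,258),.03,.05),("barR",(429,258),.03,.05),("barbackL",(381,526),.03,-.045),("barbackR",(427,526),.03,-.045)]:
    w=onplane(im,[np.array(p)/k],u+z)[0][:2]-tcp[:2]; print(n,"latch origin rel tcp along,across mm:",(1e3*(w@X-x)).round(1),(1e3*(w@Y)).round(1))
E
```

```text
col258 rows85-100 [190 190 189 189 189 183 171 168 181 188 189 189 190 189 190] ear end
bar rows 150-172 [[187, 190, 196], [188, 190, 197], [188, 192, 197], [179, 182, 190], [147, 151, 160], [94, 100, 111], [43, 54, 72], [17, 37, 63], [22, 39, 66], [21, 40, 65], [22, 40, 65], [22, 40, 65], [19, 39, 65], [22, 40, 66], [25, 50, 83], [34, 64, 108], [35, 73, 126], [38, 81, 137], [39, 84, 144], [39, 87, 147], [40, 86, 148], [41, 86, 148], [39, 85, 147], [40, 86, 149]]
earL latch origin rel tcp along,across mm: -3.6 9.7
earR latch origin rel tcp along,across mm: -3.6 -11.5
barL latch origin rel tcp along,across mm: -3.9 5.5
barR latch origin rel tcp along,across mm: -3.9 -7.3
barbackL latch origin rel tcp along,across mm: 9.8 5.9
barbackR latch origin rel tcp along,across mm: 9.7 -7.9
```

```bash
python3 -m handwheel '0 -1 2 0 0 3 0;0 -4 4 0 0 8 0;0 -7 4 0 0 13 0;0 -10 4 0 0 18 0;0 -13 4 0 0 23 0;0 -16 4 0 0 28 0;0 -19 4 0 0 33 0;0 -22 4 0 0 38 0'; python3 -m handwheel '0 -3 0 0 0 4 0;0 -6 0 0 0 8 0;-0.1 -9 0 0 0 11 0;-0.2 -12 0 0 0 13 0;-0.2 -14 0 0 0 13 0;-0.2 -16.2 0 0 0 13 0;-0.2 -16.2 0 0 0 13 0;-0.2 -16.2 0 0 0 13 0' 
python3 - <<'E'
from h import *
import pickle
d={n:get_image(n) for n in("wrist","side","top")}; pickle.dump(d,open("d4.pkl","wb")); save(d["wrist"],"w4.png",s=1.56)
s=d["side"]; p=proj(s,[.5585,-.109,.08])[0]; x,y=p.astype(int); print(p,x,y); b=(max(x-50,0),max(y-50,0),x+50,y+40); a=cv2.resize(s["color"][b[1]:b[3],b[0]:b[2]],(400,360))
t=d["top"]; p=proj(t,[.5585,-.109,.08])[0]; x,y=p.astype(int); print(x,y); b=(x-50,y-45,x+50,y+45); a2=cv2.resize(t["color"][b[1]:b[3],b[0]:b[2]],(400,360))
cv2.imwrite("pics/st4.png",np.hstack([a,a2])[:,:,::-1])
st=status.observe();print(st["position"],np.degrees(np.arctan2(st["tool_rot"][1][0],st["tool_rot"][0][0])),st["ft_force"])
E
```

```text
time_s: 5.47
position: [0.537, 0.1111, 0.126]
tool_rot: [[-0.128, 0.992, -0.003], [0.992, 0.128, 0.0], [0.0, -0.003, -1.0]]
ft_force: [0.2, -0.2, -2.1]
grip_width: 0.0119
gripper_force: 88.0
time_s: 6.13
position: [0.5353, -0.05, 0.1261]
tool_rot: [[-0.342, 0.94, -0.003], [0.94, 0.342, 0.001], [0.002, -0.002, -1.0]]
ft_force: [-0.3, 0.2, -1.9]
grip_width: 0.0126
gripper_force: 88.0
[273.28120812 147.52182378] 273 147
324 179
[ 0.53562832 -0.0485242   0.12675595] 110.14978960160674 [-0.55055333  1.05570902 -1.89672004]
```

View pics/w4.png

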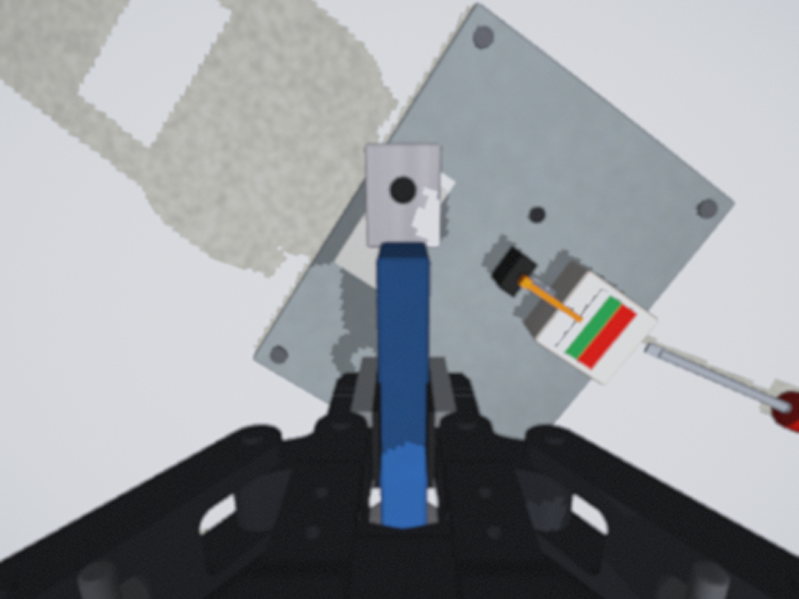

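View pics/st4.png

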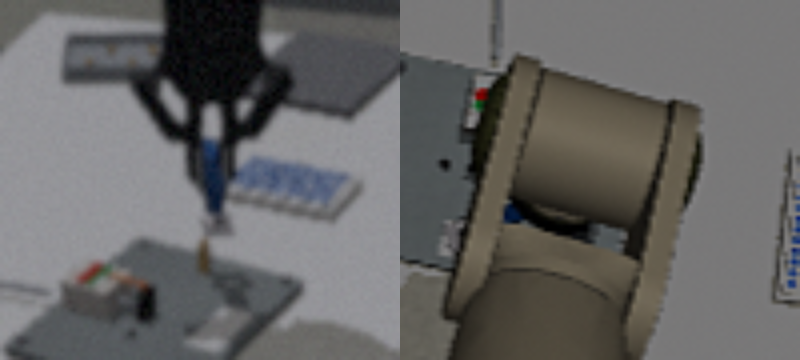

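The wrist view shows the latch held unchanged (ear row 143), with deck corners at (255,356), (475,3) and (733,203). The pad at (515,268) is well clear of the bar. I'll recompute the post from these corners.

```bash
python3 - <<'E'
from h import *
import pickle
im=pickle.load(open("d4.pkl","rb"))["wrist"]; k=1.5625
c=onplane(im,np.array([(254,356),(476,2),(735,203)])/k,.012)[:,:2]
dy=c[1]-c[0]; dx=c[2]-c[1]; print(c.round(4),np.linalg.norm(dy),np.linalg.norm(dx))
a2=np.arctan2(dy[1],dy[0])-np.pi/2; a1=np.arctan2(dx[1],dx[0]); print(np.degrees([a1,a2]))
a=(a1*170+a2*220)/390; X=np.array([np.cos(a),np.sin(a)]);Y=np.array([-X[1],X[0]])
cen=(c[0]+c[2])/2; print("centre",cen,"post",cen-.08*Y, "post alt",c[0]+.085*X+.03*Y)
# holder: eye from ear/bar edges in the same picture
R=status.observe(); tcp=R["position"]; b=np.radians(110.0); T=np.array([np.cos(b),np.sin(b)]);N=np.array([-T[1],T[0]])
u=.126-.0082; mid=[]
for p,z,x in[((403.5,143),.006,.078),((403.5,258),.03,.05)]:
    w=onplane(im,[np.array(p)/k],u+z)[0][:2]; mid.append(w-T*(x+.06))
e=np.mean(mid,0); print("eye",e,"tcp",tcp, "eye nominal",np.array(tcp[:2])-.0637*T)
for q in(cen-.08*Y,c[0]+.085*X+.03*Y): print("move mm",1e3*(q-e))
E
```

```text
[[ 0.4701 -0.1148]
 [ 0.5202  0.0936]
 [ 0.6832  0.0542]] 0.2144076226547037 0.16766207859413063
[-13.59223519 -13.53611191]
centre [ 0.57663168 -0.0302821 ] post [ 0.55787382 -0.1080519 ] post alt [ 0.5597212  -0.10557345]
eye [ 0.55860704 -0.11045702] tcp [ 0.53562832 -0.0485242   0.12675595] eye nominal [ 0.55741501 -0.10838262]
move mm [-0.73321544  2.4051187 ]
move mm [1.11416258 4.88357084]
```

```bash
python3 -m handwheel '0 0.1 -2 0 0 0 0;0 0.1 -4 0 0 0 0;0 0.1 -6 0 0 0 0;0 0.1 -7 0 0 0 0;0 0.1 -7 0 0 0 0;0 0.1 -7 0 0 0 0'
for i in 1 ; do python3 -m handwheel '0 0 -0.2 0 0 0 0;0 0 -0.4 0 0 0 0;0 0 -0.6 0 0 0 0;0 0 -0.8 0 0 0 0;0 0 -0.8 0 0 0 0'; done
python3 - <<'E'
from h import *
import pickle
d={n:get_image(n) for n in("wrist","side")}; pickle.dump(d,open("d5.pkl","wb"))
s=d["side"]; x,y=proj(s,[.5585,-.109,.06])[0].astype(int); save(s,"s5.png",(x-60,y-45,x+60,y+45),6)
f=[]
for _ in range(1): st=status.observe(); print(st["position"],st["ft_force"],st["wrist_torque"])
E
```

```text
time_s: 6.78
position: [0.5361, -0.048, 0.0575]
tool_rot: [[-0.344, 0.939, -0.0], [0.939, 0.344, 0.0], [0.0, -0.0, -1.0]]
ft_force: [-0.9, 0.3, -2.0]
grip_width: 0.0121
gripper_force: 88.1
time_s: 7.2
position: [0.5359, -0.0485, 0.0492]
tool_rot: [[-0.344, 0.939, -0.0], [0.939, 0.344, 0.0], [0.0, -0.0, -1.0]]
ft_force: [-1.1, 0.0, -2.4]
grip_width: 0.0122
gripper_force: 88.1
[ 0.53602035 -0.04851464  0.04939313] [-0.00248638  0.05996948 -2.39091969] [ 0.06286314  0.02092966 -0.01282869]
```

View pics/s5.png

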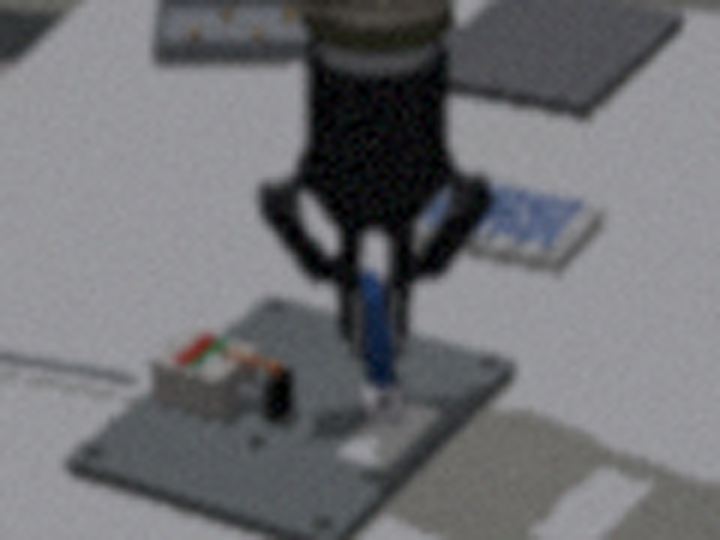

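No contact force, although the eye's underside is about 3 mm below the post's tip level, so it is threading on. The side view shows the bar clear of the pad. I'll keep lowering gently.

```bash
python3 -m handwheel '0 0 -0.15 0 0 0 0;0 0 -0.3 0 0 0 0;0 0 -0.45 0 0 0 0;0 0 -0.6 0 0 0 0;0 0 -0.6 0 0 0 0'; python3 -m handwheel '0 0 -0.15 0 0 0 0;0 0 -0.3 0 0 0 0;0 0 -0.45 0 0 0 0;0 0 -0.6 0 0 0 0;0 0 -0.6 0 0 0 0'
```

```text
time_s: 7.72
position: [0.5358, -0.0484, 0.043]
tool_rot: [[-0.344, 0.939, -0.001], [0.939, 0.344, 0.0], [0.0, -0.001, -1.0]]
ft_force: [0.7, 0.5, -2.2]
grip_width: 0.0126
gripper_force: 88.1
time_s: 8.13
position: [0.5358, -0.0485, 0.037]
tool_rot: [[-0.344, 0.939, -0.001], [0.939, 0.344, 0.0], [0.0, -0.0, -1.0]]
ft_force: [-0.1, -0.1, -2.5]
grip_width: 0.0123
gripper_force: 88.1
```

```bash
python3 -m handwheel '0 0 -0.2 0 0 0 0;0 0 -0.4 0 0 0 0;0 0 -0.6 0 0 0 0;0 0 -0.8 0 0 0 0;0 0 -1.0 0 0 0 0;0 0 -1.2 0 0 0 0;0 0 -1.4 0 0 0 0;0 0 -1.4 0 0 0 0';  python3 -m handwheel '0 0 -0.1 0 0 0 0;0 0 -0.2 0 0 0 0;0 0 -0.2 0 0 0 0'
```

```text
time_s: 8.8
position: [0.5358, -0.0484, 0.0229]
tool_rot: [[-0.344, 0.939, -0.001], [0.939, 0.344, 0.0], [0.0, -0.001, -1.0]]
ft_force: [-1.2, 0.3, -2.6]
grip_width: 0.0121
gripper_force: 88.1
time_s: 9.05
position: [0.5359, -0.0485, 0.0212]
tool_rot: [[-0.344, 0.939, -0.0], [0.939, 0.344, 0.0], [0.0, -0.0, -1.0]]
ft_force: [-0.5, 1.1, -2.5]
grip_width: 0.0122
gripper_force: 88.1
```

```bash
python3 -m handwheel '0 0 -0.1 0 0 0 0;0 0 -0.1 0 0 0 0;0 0 -0.1 0 0 0 0'
```

```text
time_s: 9.3
position: [0.536, -0.0485, 0.0203]
tool_rot: [[-0.344, 0.939, -0.0], [0.939, 0.344, -0.0], [0.0, -0.0, -1.0]]
ft_force: [-0.0, 0.3, -2.1]
grip_width: 0.0118
gripper_force: 88.3
```

```bash
python3 -m handwheel '0 0 -0.1 0 0 0 0;0 0 -0.1 0 0 0 0;0 0 -0.1 0 0 0 0';python3 -m handwheel '0 0 -0.05 0 0 0 0;0 0 -0.05 0 0 0 0;0 0 -0.05 0 0 0 0'
```

```text
time_s: 9.55
position: [0.5361, -0.0485, 0.0202]
tool_rot: [[-0.344, 0.939, 0.001], [0.939, 0.344, -0.0], [-0.001, 0.001, -1.0]]
ft_force: [-2.7, 1.4, 7.2]
grip_width: 0.0123
gripper_force: 89.5
time_s: 9.8
position: [0.5361, -0.0485, 0.0202]
tool_rot: [[-0.344, 0.939, 0.001], [0.939, 0.344, -0.0], [-0.001, 0.001, -1.0]]
ft_force: [-4.2, 1.0, 12.3]
grip_width: 0.012
gripper_force: 90.4
```

```bash
python3 -m handwheel '0 0 0.08 0 0 0 0;-0.07 0.19 0.08 0 0 0 0;-0.1 0.28 0.08 0 0 0 0;-0.14 0.38 0.08 0 0 0 0;-0.14 0.38 0.08 0 0 0 0' | grep -E 'pos|ft_'; python3 -m handwheel '0.07 -0.19 0 0 0 0 0;0.14 -0.38 0 0 0 0 0;0.2 -0.56 0 0 0 0 0;0.24 -0.66 0 0 0 0 0;0.24 -0.66 0 0 0 0 0'| grep -E 'pos|ft_'
```

```text
position: [0.5357, -0.0459, 0.0202]
ft_force: [1.0, -8.1, 4.0]
position: [0.5367, -0.05, 0.0202]
ft_force: [-3.3, 6.2, 11.2]
```

Threading is confirmed: the eye moves only about 4.5 mm along the bar between its stops, and it sits flat. I'll recentre and swing about the post up to just before the pad (82°).

```bash
python3 -m handwheel '-0.1 0.3 0 0 0 0 0;-0.1 0.3 0 0 0 0 0' | grep -E 'pos|ft_'; python3 -m handwheel '0.42 0.13 0 0 0 -4 0;0.86 0.24 0 0 0 -8 0;1.29 0.32 0 0 0 -12 0;1.74 0.36 0 0 0 -16 0;2.18 0.38 0 0 0 -20 0;2.62 0.36 0 0 0 -24 0;2.85 0.34 0 0 0 -26 0;2.85 0.34 0 0 0 -26 0'
python3 - <<'E'
from h import *
im=get_image("wrist"); save(im,"w6.png",s=1.56)
E
```

```text
position: [0.5365, -0.0481, 0.0202]
ft_force: [-0.0, 0.1, 6.8]
time_s: 11.47
position: [0.5643, -0.0444, 0.0202]
tool_rot: [[0.104, 0.995, -0.001], [0.995, -0.104, 0.0], [0.0, -0.001, -1.0]]
ft_force: [-3.7, 1.0, 10.6]
grip_width: 0.0123
gripper_force: 89.8
```

View pics/w6.png

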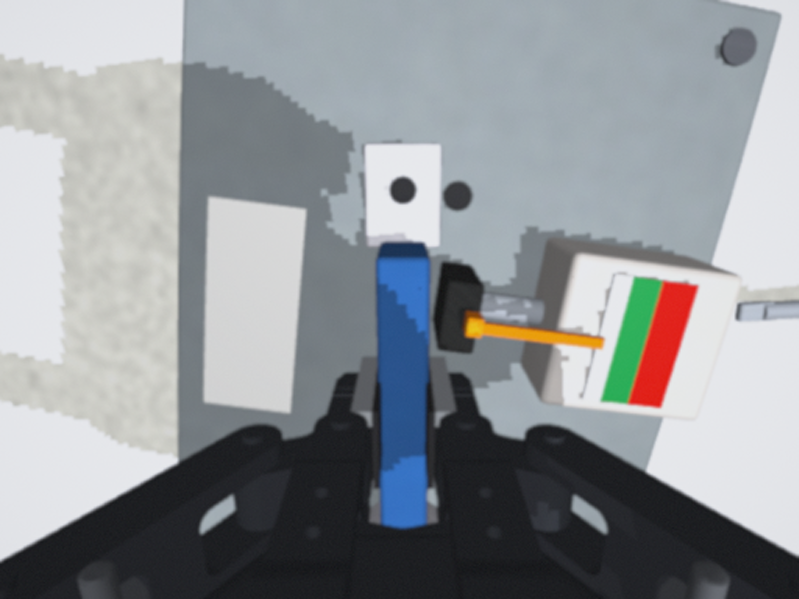

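The bar is at 84° and just short of the pad. The orange pointer tip is at about (603,343), left of the green band (about 608–650). I'll press in small steps.

```bash
python3 -m handwheel '0.11 -0.01 0 0 0 -1 0;0.22 -0.03 0 0 0 -2 0;0.33 -0.04 0 0 0 -3 0;0.44 -0.06 0 0 0 -4 0;0.53 -0.07 0 0 0 -5 0;0.64 -0.09 0 0 0 -6 0;0.64 -0.09 0 0 0 -6 0'
cat > p.py <<'E'
from h import *
im=get_image("wrist"); np.save("last.npy",im["color"])
hsv=cv2.cvtColor(im["color"],cv2.COLOR_RGB2HSV); H,S,V=cv2.split(hsv)
roi=np.zeros(H.shape,bool); roi[140:290,260:]=1
def st(n,m):
    p=np.argwhere(m&roi)[:,::-1]
    if len(p): print(n,len(p),"min",p.min(0)*1.5625,"max",p.max(0)*1.5625,"rightmost",p[p[:,0].argmax()]*1.5625)
o=(H>=10)&(H<=22)&(S>150); g=(H>=50)&(H<=80)&(S>100); st("or",o); st("gr",g)
s=status.observe(); print(s["position"],s["ft_force"],s["wrist_torque"],np.degrees(np.arctan2(s["tool_rot"][1][0],s["tool_rot"][0][0])))
E
python3 p.py; python3 -c "
import numpy as np,cv2;a=np.load('last.npy')[:,:,::-1];cv2.imwrite('pics/w7.png',cv2.resize(a[140:290,220:480],None,fx=3,fy=3,interpolation=2))"
```

```text
time_s: 12.1
position: [0.5691, -0.045, 0.0202]
tool_rot: [[0.205, 0.979, -0.004], [0.979, -0.205, 0.001], [-0.0, -0.004, -1.0]]
ft_force: [-10.1, 2.0, 16.2]
grip_width: 0.0122
gripper_force: 90.6
or 831 min [451.5625 260.9375] max [631.25   379.6875] rightmost [631.25   260.9375]
gr 1380 min [584.375  257.8125] max [629.6875 382.8125] rightmost [629.6875 259.375 ]
[ 0.56907558 -0.04494721  0.02021551] [-10.64272187   1.22693028  15.51026799] [0.29904132 1.61835229 0.43117994] 78.17807424247708
```

View pics/w7.png

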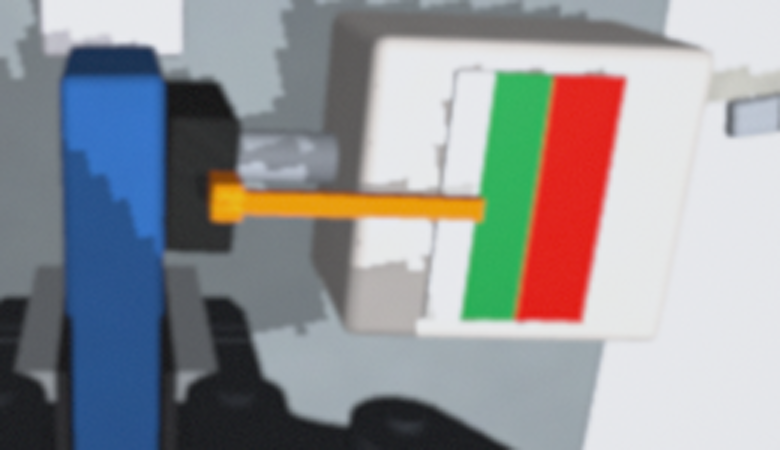

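The pointer tip (484 in the crop) has just entered the green band (478–534 at that row). About 3 mm more pad travel brings it to the middle.

```bash
python3 -m handwheel '0.08 -0.02 0 0 0 -0.7 0;0.16 -0.04 0 0 0 -1.4 0;0.25 -0.06 0 0 0 -2 0;0.25 -0.06 0 0 0 -2 0;0.25 -0.06 0 0 0 -2 0;0.25 -0.06 0 0 0 -2 0'
python3 p.py; python3 -c "
import numpy as np,cv2;a=np.load('last.npy')[:,:,::-1];cv2.imwrite('pics/w8.png',cv2.resize(a[140:290,220:480],None,fx=3,fy=3,interpolation=2))"
```

```text
time_s: 12.65
position: [0.5707, -0.0452, 0.0202]
tool_rot: [[0.238, 0.971, -0.006], [0.971, -0.238, 0.001], [-0.0, -0.006, -1.0]]
ft_force: [-13.9, 2.3, 17.5]
grip_width: 0.0119
gripper_force: 91.1
or 787 min [450.    253.125] max [620.3125 370.3125] rightmost [620.3125 253.125 ]
gr 1368 min [578.125 250.   ] max [617.1875 378.125 ] rightmost [617.1875 251.5625]
[ 0.57073463 -0.04518003  0.02022327] [-14.20567594   2.75985955  17.56486541] [0.47340163 2.15216368 0.60271022] 76.20772569931592
```

View pics/w8.png

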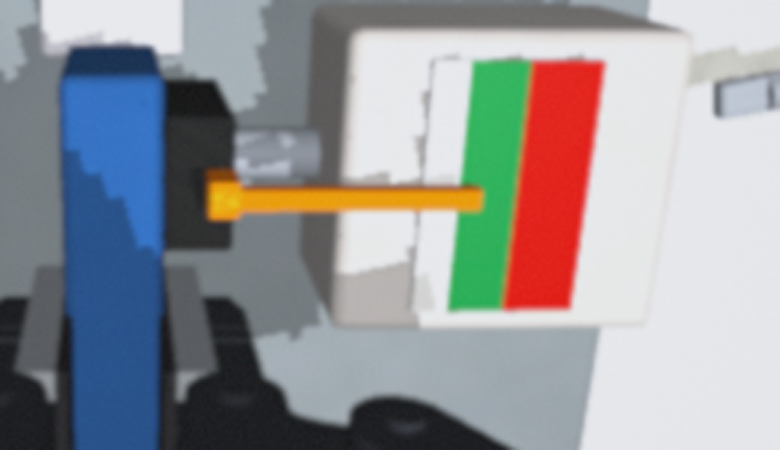

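The pointer tip (484) is near the middle of the green (461–517), which is about 8 mm in. The bar is along the deck's y. I'll hold, check that it is steady, and hand in.

```bash
for i in 1 2 ; do python3 -m handwheel '0 0 0 0 0 0 0;0 0 0 0 0 0 0;0 0 0 0 0 0 0;0 0 0 0 0 0 0;0 0 0 0 0 0 0;0 0 0 0 0 0 0;0 0 0 0 0 0 0;0 0 0 0 0 0 0' | grep -E 'time|pos|ft'; done; python3 p.py && python3 -c "
from rig import env
print(env.close_job())"
```

```text
time_s: 13.37
position: [0.5707, -0.0452, 0.0202]
ft_force: [-13.9, 3.1, 17.7]
time_s: 14.03
position: [0.5707, -0.0452, 0.0202]
ft_force: [-14.2, 3.0, 17.9]
or 785 min [450.    253.125] max [620.3125 376.5625] rightmost [620.3125 253.125 ]
gr 1370 min [578.125 250.   ] max [617.1875 378.125 ] rightmost [617.1875 251.5625]
[ 0.570708   -0.04517093  0.02021269] [-12.48554025   2.33206455  18.29197087] [0.51923387 2.20194462 0.55970437] 76.20862102629486
the job is handed in; nothing more can be done
None
```

I handed the job in at about 14 s: the eye is down flat on the deck round the post, and the gripper is still holding the bar steadily against the pad, pressed in about 8 mm by the picture, with the pointer near mid-green; the judge's verdict was not shown.

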